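# Shut the disc sander's guard and bolt it with the T-key

### The job

Push the sliding guard of the small disc sander fully shut until its latch catches. Then take the T-key out of its leaning holder, lower it down the deep shaft in the sander's lock post onto the square stem, and turn it clockwise (seen from above) as far as it goes, about a fifth of a turn, to shoot the bolt; let go and leave the key standing on the stem. Leave the loose bearing and spanner where they lie.

Things in the scene. Friction and masses are not known exactly. Their poses are not given: they have to be found in the camera images.
- sander: Grey bench disc sander, fixed, base 160 x 270 mm, 150 high. Origin: centre of underside; x to its back, y along the guard's travel towards 'open', z up. Front right corner: dark lock post 60 x 60 mm, top at 130 mm, centred at x -50, y -105 mm; behind it the aluminium latch box, 115 mm high, towards which the guard closes. Chamber roof 148 mm high, 12 mm or more behind the guard's plane x = 0.
- guard (a joint): Sliding guard, clear window in a frame 100 mm wide, 140 mm high. Joint in m: 0 = shut and latched, 0.085 = fully open, stop at -0.005. Friction 1.5 N; over the last 20 mm a spring buffer and the latch's ramp push back, together up to about 8 N. The latch catches when the guard is pushed past 0, to -0.002 or so; if not caught, they push it back 5 to 15 mm.
- guard_handle (a point): Point on the axis of the guard's handle, 140 mm above the worktop: an upright black round bar, 16 mm in diameter, from 85 to 172 mm above the worktop, free at its top, 41 mm in front of the guard's face on a bracket 90 mm up. Moves with the guard; when shut it is at x -45, y +15 mm in the sander's frame, 90 mm from the lock post's near face.
- latch (a joint): Spring-loaded latch pin in the latch box, in m upward. 0 = down (also before the guard arrives); the guard's ramp lifts it to about 0.008 and it drops back to 0 with a click when the guard is caught. Its 15 mm round head shows above the latch box, up to 126 mm above the worktop (134 mm when lifted).
- shaft_mouth (a point): Centre of the round mouth of the vertical shaft in the top of the lock post, 130 mm above the worktop; bore 31 mm, chamfered 4 mm; this point's axes are the sander's.
- stem_top (a point): Tip of the square stem at the bottom of the shaft, 74 mm below the mouth, on the shaft's axis. The stem is 12 mm square with a blunt conical point 6 mm high; below that 30 mm of square down to the shaft's floor, which is 20 mm above the worktop.
- stem (a joint): Turn of the square stem in rad, clockwise seen from above, friction 0.12 N m. At 0 its sides are parallel to the sander's x and y. It starts near 0 and has a stop at 1.15, bolt fully out. It stays where it is left.
- key_holder: Dark steel holder fixed to the worktop, foot 100 x 70 mm, with a square tube (27.5 mm square bore) leaning 28 degrees to the holder's -x side, in which the key stands 66 mm deep with its crossbar level. Origin: centre of its underside; yaw about 0.4 to 0.8 rad, so the key leans roughly towards the robot.
- t_key: Steel T-key, 250 g. Origin: centre of lower end; z along its axis up to the crossbar, y along the crossbar. Shank 24 mm in diameter to 118 mm up, then neck 16 mm; crossbar 80 long (y), 16 wide (x), 20 high, centred at z 155 mm. Lower end: eight-sided socket 27 mm over corners, square hole 14.5 mm, 28 deep, sides along x and y. Leans 28 degrees in the holder; draw it 70 mm along its axis.
- key_bar (a point): Centre of the T-key's crossbar. With the key seated on the stem it is about 183 mm above the worktop.
- key_mouth (a point): Centre of the T-key's lower end, at the mouth of its square hole. Fully seated on the stem it is 28 mm above the worktop (the hole's end then rests on the stem's tip). On the stem the key has about 14 degrees of turning play either way.
- bearing: Bystander: ball bearing, 47 mm in diameter, 14 mm high, lying flat; origin at the centre of its underside.
- spanner: Bystander: small grey steel open-ended spanner, 133 mm long, 23 mm wide, 4 mm thick, lying flat in front of the sander; origin under its middle, length along y.

How it is judged (in metres and radians):
On the way, in this order (a step that is already met when the one before it is completed fails the run):
1. the guard is shut and caught by its latch, before the bolt is turned (value of joint guard below 0.003 m and value of joint latch below 0.002 m and value of joint stem below 0.3 rad), for 0.2 s.
2. the key is down on the square stem, the guard still latched and the bolt not yet turned (value of joint guard below 0.003 m and value of joint stem below 0.6 rad and horizontal distance between key_mouth and stem_top below 0.006 m and height (world z) of key_mouth below 0.04 m), for 0.05 s.
At the end, for the whole second after the job is handed in: The guard is shut (within 3 mm) and its latch pin is down; the stem is turned at least 0.9 of its 1.15 rad; the T-key stands at rest and let go on the stem, within 6 mm of its axis, its lower end at most 35 mm above the worktop and its axis within 0.15 rad of vertical (value of joint guard below 0.003 m and value of joint latch below 0.002 m and value of joint stem above 0.9 rad and horizontal distance between key_mouth and stem_top below 0.006 m and height (world z) of key_mouth below 0.035 m and angle between t_key's own z axis and vertical below 0.15 rad and linear speed of t_key below 0.02 m/s); the robot touches nothing.
It fails at once if the bearing or the spanner is moved by more than 30 mm (distance of any of bearing, spanner from where it was at the start of the episode above 0.03 m).
It also fails if it takes over 58 s, if anything falls off the work surface, if the arm or the gripper's body presses on something with over 40 N, if the wrist force passes 120 N, or if a joint passes its speed limit or range.

### The arm

A 6-joint arm with a two-finger parallel gripper is mounted at the origin on a cart in front of the work surface, level with it; the furniture and walls round the work are solid. World frame = base frame: x ahead of the robot, y to its left, z up, the work surface at z = 0. Lengths are in mm, angles in rad, forces in N, time in s.
With the tool pointing down it reaches from about 300 to 750 mm from the base axis. Payload 8.5 kg.
Tool frame: the origin (TCP) lies at the very end of the fingers, on their centre line; the grasp point (between the pads) lies 19 mm behind it; z points along the fingers, y is the direction in which the jaws open and shut (so a half turn about z gives the same grasp; the last joint's range is limited). The gripper opens to 85 mm and grips with 20 to 120 N. Pads are 22 mm wide; open, the fingers measure 114 mm over their backs; the gripper's body (76 mm by 85 mm) begins 54 mm behind the grasp point. The pads swing forward as they close: fully open they stand 13 mm farther back than shut.
Start: joints at [1.078, 0.381, 1.297, -0, 1.464, -0.215], TCP at [150.824, 528.897, 231.322] pointing down, gripper open.
Joint ranges: [-3.11, 3.11], [-0.89, 2.33], [0.22, 2.48], [-1.42, 4.56], [0.17, 2.85], [-2.88, 2.88]. Speed limits (rad/s): [2.39, 2.39, 3.14, 3.14, 3.14, 3.14].

### API

Orientations are given as [roll, pitch, yaw] about the fixed x, y, z axes, in that order (R = Rz(yaw) Ry(pitch) Rx(roll)).
In Python, from rig import observe, snapshot, camera_info, job_done, recognise, pinpoint gives the robot as it stands.
- The arm moves only by the shell command python3 -m inch 'ROWS'. ROWS is JSON, a list of rows, each an object with "delta_pos": the shift along the tool's x, y, z in m, a list of three; "spin": the turn about the tool's z in degrees; "jaw": the opening, from 0 (shut) to 1 (fully open). A call has 1 to 5 rows; each row shifts and turns the commanded pose from where the row before left it, along the tool's axes as they then stand; what a row does not reach is not made up. A row lasts 1/8 s, in which the tool goes at most 62.5 mm and 10.7 degrees, less where a joint would pass 70% of its speed; a pose out of reach is approached as far as the arm can. A call is refused whole if a number of a shift passes 0.0625 or a number of a turn 10.7, either way. A call with a gripper value outside its range is refused whole. The fingers move at their own pace and stop on an object; the grip force is fixed at half the most. Time passes only in rows, so rows that do not move let the fingers close. It gives the time, the measured TCP pose, the force and the opening at its end, in the units of the state.
- observe(): the state, without advancing time (a new reading comes with each control period).
- snapshot(name): name is "scene" or "top" or "wrist"; returns (picture, depth): 400x640x3 uint8, blue, green, red; 400x640 float32, mm along the optical axis (not along the pixel's ray), 0 where there is no reading.
- camera_info(name): a dict with "K" (3x3 intrinsics, pixels), "R" (3x3) and "t" (3): a world point X has camera coordinates R X + t. Camera axes: x right, y down, z forward; pixel columns grow to the right and rows downward; lengths in mm; the calibration is good to about 2 mm. A picture is of the moment at which its call begins: read the wrist's pose just before it. camera_info takes no time and is no camera call; for the wrist camera it gives the pose at the moment of the call.
- job_done(): hands the job in, once; it reports no verdict.
Trained networks look in the newest picture that a camera, given by its name, has taken for a name from the list of things; names that differ only in an ending like _2 or _b are one class to them, and where a whole thing is asked for, a point or a joint stands for the part that bears it (a point fixed in the world has none). Each returns a list of dicts, best first, with "p" (0 to 1); they miss things now and then, are a little off and sometimes report something else, mostly with a low value. They report only what shows in the picture. A call takes as long as a camera call.
- recognise(camera, query): "rect" ([left, top, right, bottom] in pixels, round what is visible of it).
- pinpoint(camera, query): "position" ([column, row] in pixels: a listed point, or the origin of a listed thing).
The state is a dict: "time": time; "joint_pos": joint angles; "qd": joint speeds; "effort": joint torques, N m; "tcp_pos": TCP position; "tool_rot": TCP orientation; "contact_force": force on the tool from outside, world axes, zero at the start; "ft_torque": the same for the moment, N m; "gripper_width": opening from 0.0 (shut) to 1.0 (fully open).
Only numpy, scipy, OpenCV 4.12 (cv2) and the standard library are available. Lean on these libraries where they do the work, as an engineer would, in place of code of your own. Each camera call takes 0.05 s, during which the arm holds its last target. There are 200 camera calls.

## Working session

There is one attempt and no reset: what is moved stays moved. The work goes in short steps, Python scripts to look and compute and a shell command to move; the robot and the scene stay as the last step left them, time stands still between calls to the robot, and variables do not carry over. Pictures are saved under pics/ and viewed, about 8 in all and at most 12, crops included, and the job is handed in when it is done.

```bash
mkdir -p pics; cat > h.py <<'E'
import numpy as np, cv2
from rig import *
def ray(cam,uv,ci=None):
    ci=ci or camera_info(cam); K,R,t=[np.array(ci[k],float) for k in 'KRt']
    d=R.T@np.linalg.solve(K,[uv[0],uv[1],1]); return -R.T@t,d
def at_z(cam,uv,z,ci=None):
    o,d=ray(cam,uv,ci); return o+d*(z-o[2])/d[2]
def at_depth(cam,uv,dep,ci=None):
    o,d=ray(cam,uv,ci); return o+d*dep
def proj(cam,X,ci=None):
    ci=ci or camera_info(cam); K,R,t=[np.array(ci[k],float) for k in 'KRt']
    c=K@(R@np.array(X,float)+t); return c[:2]/c[2]
E
python3 - <<'E'
from h import *
np.set_printoptions(precision=1,suppress=True)
print(observe())
zs=dict(guard_handle=140,shaft_mouth=130,key_holder=0,sander=0,bearing=0,spanner=0,key_bar=None,t_key=None,key_mouth=None,latch=None)
for c in ('top','scene'):
    im,d=snapshot(c); cv2.imwrite(f'pics/{c}0.png',im); np.save(f'{c}0.npy',d)
    o,_=ray(c,(320,200)); print(c,o)
    for q,z in zs.items():
        for r in pinpoint(c,q)[:2]:
            u,v=r['position']; dd=d[int(np.clip(v,0,399)),int(np.clip(u,0,639))]
            print(c,q,round(r['p'],2),np.array([u,v]), at_z(c,(u,v),z) if z is not None else '', 'dep',at_depth(c,(u,v),dd))
E
```

```text
{'time': 0.0, 'joint_pos': array([ 1.1,  0.4,  1.3, -0. ,  1.5, -0.2]), 'qd': array([-0.,  0., -0.,  0., -0., -0.]), 'effort': array([ -0. , -44.8, -23.1,  -0. ,   0. ,  -0. ]), 'tcp_pos': array([150.7, 528.6, 230.7]), 'tool_rot': array([-3.1, -0. ,  2.9]), 'contact_force': array([0. , 0.5, 0.2]), 'ft_torque': array([-0.,  0., -0.]), 'gripper_width': 0.9999728769880828}
top [437.4 176.3 964.4]
top guard_handle 0.95 [337.7 154.3] [612.6 177.1 140. ] dep [606.  177.1 171.3]
top shaft_mouth 0.69 [434.6 155.9] [611.9 -14.9 130. ] dep [619.6 -23.3  93.2]
top shaft_mouth 0.26 [372.7 147.5] [628.7 107.4 130. ] dep [651.   99.3  32.6]
top key_holder 0.55 [255.3 209.5] [513.7 364.6   0. ] dep [503.6 339.6 127.8]
top sander 0.7 [372.1 148.1] [657.1  98.    0. ] dep [650.  100.6  31.2]
top bearing 0.83 [413.1 237.3] [453.3   7.4   0. ] dep [453.3   7.   -2.2]
top spanner 0.76 [363.6 243. ] [439.7 118.2   0. ] dep [439.7 118.5   5.7]
top spanner 0.28 [256.3 210.6] [511.2 362.2   0. ] dep [501.2 336.9 131.6]
top key_bar 0.67 [253.7 220.8]  dep [479.5 335.5 161.6]
top t_key 0.8 [244.6 200.7]  dep [524.2 368.6  95.7]
top key_mouth 0.88 [245.5 199.7]  dep [526.2 366.6  96.4]Traceback (most recent call last):
  File "<stdin>", line 9, in <module>
ValueError: it knows: bearing, guard_handle, key_bar, key_holder, key_mouth, sander, shaft_mouth, spanner, stem_top, t_key
```

```bash
ls
```

```text
h.py
pics
top0.npy
```

```bash
python3 - <<'E'
from h import *
np.set_printoptions(precision=1,suppress=True)
c='scene'
im,d=snapshot(c); cv2.imwrite(f'pics/{c}0.png',im); np.save(f'{c}0.npy',d)
o,_=ray(c,(320,200)); print(c,o)
for q,z in dict(guard_handle=140,shaft_mouth=130,key_holder=0,key_bar=170).items():
    for r in pinpoint(c,q)[:2]:
        u,v=r['position']; dd=d[int(np.clip(v,0,399)),int(np.clip(u,0,639))]
        print(q,round(r['p'],2),np.array([u,v]), at_z(c,(u,v),z), 'dep',at_depth(c,(u,v),dd))
t=cv2.imread('pics/top0.png'); t=cv2.resize(t[100:300,180:480],None,fx=2.66,fy=2.66); cv2.imwrite('pics/top0c.png',t)
E
```

```text
scene [ -51.5 -383.4  689.9]
guard_handle 0.83 [343.7 194.5] [604.  170.9 140. ] dep [607.3 173.7 137.2]
guard_handle 0.21 [379.9 246. ] [509.6  -4.3 140. ] dep [631.5  78.1  20.6]
shaft_mouth 0.55 [413.7 226.4] [620.2 -11.  130. ] dep [634.1  -3.3 118.4]
key_holder 0.71 [265.9 228.1] [511.9 356.7   0. ] dep [506.5 349.6   6.6]
key_holder 0.65 [411.4 227.2] [769.3  77.9   0. ] dep [629.5  -0.6 117.5]
key_bar 0.88 [257.2 186.7] [462.1 307.3 170. ] dep [473.5 322.6 158.5]
```

View pics/top0c.png

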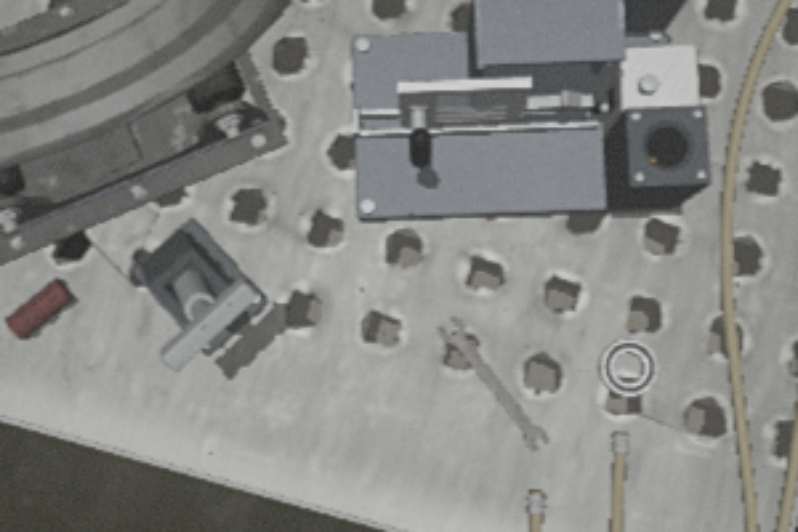

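View pics/scene0.png

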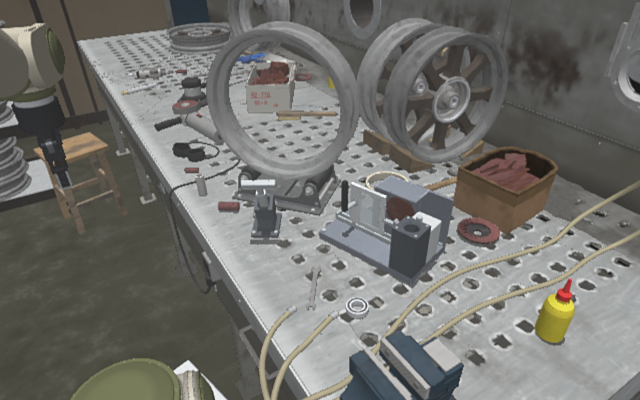

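```bash
cat > cloud.py <<'E'
from h import *
def cloud(c,d,ci=None):
    ci=ci or camera_info(c); K,R,t=[np.array(ci[k],float) for k in 'KRt']
    v,u=np.mgrid[:400,:640]; P=np.stack([u*d,v*d,d],-1)@np.linalg.inv(K).T
    return (P-t)@R
E
python3 - <<'E'
from cloud import *
np.set_printoptions(precision=1,suppress=True)
for c in ('top','scene'):
    d=np.load(c+'0.npy'); W=cloud(c,d); ok=d>0
    x,y,z=W[...,0],W[...,1],W[...,2]
    m=ok&(abs(x-607)<20)&(abs(y-175)<20)&(z>155)&(z<185)
    print(c,'handle top',m.sum(),W[m].mean(0) if m.any() else '')
    m=ok&(abs(x-480)<60)&(abs(y-330)<60)&(z>142)&(z<190)
    p=W[m]; q=p-p.mean(0); s,V=np.linalg.svd(q,full_matrices=False)[1:]
    print('bar',m.sum(),p.mean(0),V[0],np.ptp(q@V[0]),np.percentile(p[:,2],[5,50,95]))
    m=ok&(z>150)&(x>350)&(y>190)
    if c=='top':
        for y0 in range(200,500,30):
            mm=m&(y>=y0)&(y<y0+30)&(x>530)
            if mm.any(): print(y0,'xmin',x[mm].min(),'zmax',z[mm].max(), mm.sum())
        # post top
        m=ok&(abs(x-612)<50)&(abs(y+10)<50)&(z>122)&(z<138); print('post',m.sum(),np.percentile(W[m],[2,50,98],axis=0))
        rect=cv2.minAreaRect(W[m][:,:2].astype(np.float32)); print(rect)
        m=ok&(abs(x-620)<90)&(y>20)&(y<260)&(z>10)&(z<35); r=cv2.minAreaRect(W[m][:,:2].astype(np.float32)); print('base',m.sum(),r)
        m=ok&(abs(x-650)<40)&(y>50)&(y<260)&(z>132)&(z<146)&(x<665);r=cv2.minAreaRect(W[m][:,:2].astype(np.float32)); print('guard top',m.sum(),r)
E
```

```text
top handle top 62 [610.9 177.3 168.1]
bar 461 [478.1 325.8 168.5] [-0.7  0.7  0. ] 79.99014337575504 [159.9 169.7 173.9]
230 xmin 713.5627109825715 zmax 317.3883210312786 84
260 xmin 700.9887764156302 zmax 380.8711137046038 731
290 xmin 688.5965792676817 zmax 416.25708954657864 1938
320 xmin 674.9056193395662 zmax 438.306882598959 1776
350 xmin 662.2635416701762 zmax 452.72030000017185 1712
380 xmin 649.4787962897824 zmax 460.6594689915729 1788
410 xmin 636.1358904962649 zmax 464.44170953084665 1800
440 xmin 623.1209923174908 zmax 463.6925447249198 1752
470 xmin 609.929380804887 zmax 464.48166327561506 1640
post 789 [[585.2 -37.1 123.6]
 [615.6  -6.7 130. ]
 [645.1  21.6 133.5]]
((623.675537109375, -7.865623474121094), (78.18531036376953, 61.228477478027344), 2.7266933917999268)
base 4256 ((642.8360595703125, 126.5655288696289), (134.02862548828125, 213.82205200195312), 0.42163851857185364)
guard top 238 ((658.4525756835938, 144.01242065429688), (8.88434886932373, 97.62467956542969), 2.10795259475708)
scene handle top 51 [610.2 175.2 164.4]
bar 337 [477.8 322.4 164.1] [-0.7  0.7 -0. ] 78.71717804036257 [150.8 166.7 172.8]
```

```bash
cat >> h.py <<'E'
from scipy.spatial.transform import Rotation as Ro
def Rt(s=None):
    s=s or observe(); return Ro.from_euler('xyz',s['tool_rot']).as_matrix()
def rel(target):
    s=observe(); return Rt(s).T@(np.array(target,float)-s['tcp_pos'])/1000
E
python3 -m inch '[{"delta_pos":[0,0,0],"spin":-8,"jaw":0.45},{"delta_pos":[0,0,0],"spin":-8,"jaw":0.45}]'
python3 -c "
from h import *
print(rel([610,177,231]),Rt())"
```

```text
time: 1.0
tcp_pos: [150.8, 528.9, 231.3]
tool_rot: [3.142, 0.0, -3.136]
contact_force: [-0.6, 0.3, -0.6]
gripper_width: 0.605
[-4.57038838e-01 -3.54665186e-01  3.26545095e-04] [[-9.99981815e-01 -6.03078315e-03  8.04903886e-06]
 [-6.03078287e-03  9.99981814e-01  3.46053171e-05]
 [-8.25758965e-06  3.45561458e-05 -9.99999999e-01]]
```

```bash
python3 -m inch '[{"delta_pos":[-0.046,-0.035,0],"spin":0,"jaw":0.45},{"delta_pos":[-0.046,-0.035,0],"spin":0,"jaw":0.45},{"delta_pos":[-0.046,-0.035,0],"spin":0,"jaw":0.45},{"delta_pos":[-0.046,-0.035,0],"spin":0,"jaw":0.45},{"delta_pos":[-0.046,-0.035,0],"spin":0,"jaw":0.45}]'
python3 -m inch '[{"delta_pos":[-0.046,-0.035,0],"spin":0,"jaw":0.45},{"delta_pos":[-0.046,-0.035,0],"spin":0,"jaw":0.45},{"delta_pos":[-0.046,-0.035,0],"spin":0,"jaw":0.45},{"delta_pos":[-0.030,-0.020,0],"spin":0,"jaw":0.45}]'
python3 - <<'E'
from h import *
from cloud import cloud
np.set_printoptions(precision=1,suppress=True)
ci=camera_info('wrist'); im,d=snapshot('wrist'); cv2.imwrite('pics/w1.png',im)
np.save('w1.npy',d)
W=cloud('wrist',d,ci); x,y,z=W[...,0],W[...,1],W[...,2]; ok=d>0
m=ok&(abs(x-607)<25)&(abs(y-175)<25)&(z>155)&(z<185)
print('handle',m.sum(),W[m].mean(0) if m.any() else '')
for q,zz in (('guard_handle',140),('shaft_mouth',130)):
    for r in pinpoint('wrist',q)[:2]: print(q,r,at_z('wrist',r['position'],zz,ci))
print(observe()['tcp_pos'],rel([610,177,125]))
E
```

```text
time: 1.62
tcp_pos: [382.4, 352.9, 231.5]
tool_rot: [3.141, 0.0, -3.14]
contact_force: [0.2, 0.6, 0.1]
gripper_width: 0.453
time: 2.12
tcp_pos: [551.1, 227.5, 231.1]
tool_rot: [-3.141, 0.0, 3.141]
contact_force: [-0.7, 1.0, -0.3]
gripper_width: 0.451
handle 0 
guard_handle {'position': [260.5, 282.6], 'p': 0.7} [616.5 178.9 140. ]
shaft_mouth {'position': [42.5, 276.8], 'p': 0.74} [617.1  -9.3 130. ]
[550.1 228.4 230.7] [-0.1 -0.1  0.1]
```

View pics/w1.png

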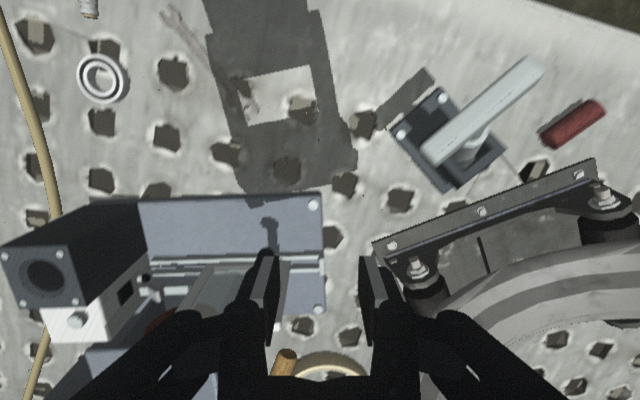

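```bash
python3 -m inch '[{"delta_pos":[-0.031,-0.026,0],"spin":0,"jaw":0.45},{"delta_pos":[-0.030,-0.025,0],"spin":0,"jaw":0.45},{"delta_pos":[0,0,0.04],"spin":0,"jaw":0.45},{"delta_pos":[0,0,0.02],"spin":0,"jaw":0.45}]'
python3 -m inch '[{"delta_pos":[0,0,0.03],"spin":0,"jaw":0.45},{"delta_pos":[0,0,0.015],"spin":0,"jaw":0.45},{"delta_pos":[0,0,0],"spin":0,"jaw":0.45}]'
```

```text
time: 2.78
tcp_pos: [609.0, 179.3, 169.5]
tool_rot: [3.142, -0.003, -3.139]
contact_force: [-0.3, -0.3, 0.7]
gripper_width: 0.449
time: 3.15
tcp_pos: [609.7, 179.1, 125.9]
tool_rot: [-3.142, -0.001, -3.139]
contact_force: [-0.6, 0.2, 1.6]
gripper_width: 0.453
```

```bash
python3 -m inch '[{"delta_pos":[-0.0005,-0.015,0],"spin":0,"jaw":0.45},{"delta_pos":[-0.0005,-0.015,0],"spin":0,"jaw":0.45},{"delta_pos":[-0.0005,-0.015,0],"spin":0,"jaw":0.45},{"delta_pos":[-0.0005,-0.010,0],"spin":0,"jaw":0.45}]'
python3 -m inch '[{"delta_pos":[-0.0004,-0.006,0],"spin":0,"jaw":0.45},{"delta_pos":[-0.0003,-0.005,0],"spin":0,"jaw":0.45},{"delta_pos":[0,-0.004,0],"spin":0,"jaw":0.45},{"delta_pos":[0,0,0],"spin":0,"jaw":0.45}]'
```

```text
time: 3.65
tcp_pos: [612.7, 122.2, 126.8]
tool_rot: [3.141, 0.001, -3.141]
contact_force: [0.0, 2.4, 1.6]
gripper_width: 0.449
time: 4.15
tcp_pos: [613.2, 109.3, 126.6]
tool_rot: [3.14, 0.001, -3.14]
contact_force: [-0.5, 4.3, 2.0]
gripper_width: 0.454
```

```bash
python3 -m inch '[{"delta_pos":[0,-0.003,0],"spin":0,"jaw":0.45},{"delta_pos":[0,-0.003,0],"spin":0,"jaw":0.45},{"delta_pos":[0,-0.002,0],"spin":0,"jaw":0.45},{"delta_pos":[0,-0.002,0],"spin":0,"jaw":0.45}]'
python3 -m inch '[{"delta_pos":[0,-0.002,0],"spin":0,"jaw":0.45},{"delta_pos":[0,-0.001,0],"spin":0,"jaw":0.45},{"delta_pos":[0,0,0],"spin":0,"jaw":0.45}]'
```

```text
time: 4.65
tcp_pos: [613.6, 99.2, 126.5]
tool_rot: [3.14, 0.001, -3.14]
contact_force: [2.3, 7.1, 1.4]
gripper_width: 0.451
time: 5.03
tcp_pos: [613.7, 96.5, 126.6]
tool_rot: [3.14, 0.002, -3.14]
contact_force: [2.5, 8.0, 0.9]
gripper_width: 0.449
```

```bash
python3 -m inch '[{"delta_pos":[0,-0.002,0],"spin":0,"jaw":0.45},{"delta_pos":[0,-0.001,0],"spin":0,"jaw":0.45},{"delta_pos":[0,0,0],"spin":0,"jaw":0.45}]'
python3 -m inch '[{"delta_pos":[0,-0.0015,0],"spin":0,"jaw":0.45},{"delta_pos":[0,-0.0015,0],"spin":0,"jaw":0.45},{"delta_pos":[0,0,0],"spin":0,"jaw":0.45}]'
```

```text
time: 5.4
tcp_pos: [613.7, 96.3, 126.5]
tool_rot: [3.135, 0.002, -3.139]
contact_force: [3.0, 21.2, 0.2]
gripper_width: 0.451
time: 5.78
tcp_pos: [613.7, 96.0, 126.5]
tool_rot: [3.13, 0.003, -3.137]
contact_force: [6.2, 34.6, -0.2]
gripper_width: 0.45
```

```bash
python3 -m inch '[{"delta_pos":[0,0.010,0],"spin":0,"jaw":0.45},{"delta_pos":[0,0.010,0],"spin":0,"jaw":0.45},{"delta_pos":[0,0,-0.025],"spin":0,"jaw":0.45},{"delta_pos":[0,0,-0.06],"spin":0,"jaw":0.45},{"delta_pos":[0,0,-0.04],"spin":0,"jaw":0.45}]'
python3 -m inch '[{"delta_pos":[0.05,-0.0,-0.0],"spin":10,"jaw":1},{"delta_pos":[0.05,0,0],"spin":10,"jaw":1},{"delta_pos":[0,0,0],"spin":0,"jaw":1}]'
python3 - <<'E'
from h import *
from cloud import cloud
np.set_printoptions(precision=1,suppress=True)
S=[]
for c in ('top','wrist','scene'):
    ci=camera_info(c); im,d=snapshot(c); cv2.imwrite(f'pics/{c}2.png',im); np.save(f'{c}2.npy',d)
    W=cloud(c,d,ci); x,y,z=W[...,0],W[...,1],W[...,2]
    m=(d>0)&(abs(x-612)<15)&(y>95)&(y<190)&(z>155)&(z<178)
    print(c,'handle',m.sum(),W[m].mean(0) if m.any() else '')
    for q,zz in (('guard_handle',140),('shaft_mouth',130)):
        for r in pinpoint(c,q)[:1]: print(c,q,r,at_z(c,r['position'],zz,ci))
im=cv2.imread('pics/wrist2.png'); t=cv2.imread('pics/top2.png')
t=cv2.resize(t[110:200,320:460],None,fx=4,fy=4); im=cv2.resize(im,(384,240))
o=np.zeros((600,560,3),np.uint8); o[:360]=t; o[360:,:384]=im; cv2.imwrite('pics/v2.png',o)
print(observe()['tcp_pos'],observe()['time'])
E
```

```text
time: 6.4
tcp_pos: [613.2, 109.0, 253.8]
tool_rot: [-3.141, 0.002, -3.141]
contact_force: [0.4, -0.3, 0.6]
gripper_width: 0.449
time: 6.78
tcp_pos: [511.1, 118.2, 251.7]
tool_rot: [-3.14, -0.001, 2.793]
contact_force: [0.1, 0.5, 0.4]
gripper_width: 1.002
top handle 0 
wrist handle 412 [612.1 113.8 166.7]
wrist guard_handle {'position': [355.2, 303.8], 'p': 0.82} [620.8 114.3 140. ]
wrist shaft_mouth {'position': [233.4, 333.7], 'p': 0.7} [620.4 -11.  130. ]
scene handle 57 [612.6 110.7 164.6]
scene guard_handle {'position': [364.6, 200.5], 'p': 0.91} [616.6 119.2 140. ]
scene shaft_mouth {'position': [411.6, 227.1], 'p': 0.89} [615.2  -9.1 130. ]
[514.3 117.9 251. ] 7.225
```

View pics/v2.png

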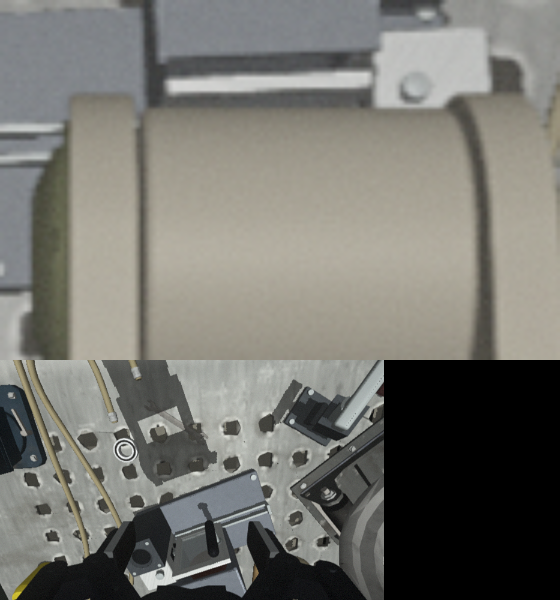

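```bash
python3 -m inch '[{"delta_pos":[0,0.04,0],"spin":8.5,"jaw":1},{"delta_pos":[0,0.04,0],"spin":8.5,"jaw":1},{"delta_pos":[0,0.04,0],"spin":8,"jaw":1},{"delta_pos":[0,0,0],"spin":0,"jaw":1}]'
python3 - <<'E'
from cloud import *
np.set_printoptions(precision=3,suppress=True)
print(observe()['joint_pos'],observe()['tcp_pos'],rel([510,300,270]))
a=None
for c in ('top','scene'):
    d=np.load(c+'0.npy'); W=cloud(c,d); z=W[...,2]
    m=(d>0)&(abs(W[...,0]-480)<60)&(abs(W[...,1]-330)<60)&(z>152)&(z<190)
    p=W[m]; c0=p.mean(0); V=np.linalg.svd(p-c0,full_matrices=False)[2][0]
    for _ in range(2):
        q=p-c0; s=q@V; mid=(s.max()+s.min())/2; 
    print(c,c0+V*mid,V,np.degrees(np.arctan2(V[1],V[0])),np.ptp(s))
E
```

```text
time: 7.72
tcp_pos: [571.4, 224.5, 250.1]
tool_rot: [-3.141, -0.001, 2.359]
contact_force: [-0.2, -0.0, 1.1]
gripper_width: 1.0
[ 0.182  0.485  1.07   0.     1.587 -0.607] [571.422 224.496 250.144] [ 0.097  0.01  -0.02 ]
top [477.596 325.718 169.064] [-0.683  0.73   0.01 ] 133.08799153088037 79.98594213741391
scene [476.536 323.095 165.562] [-0.692  0.721 -0.02 ] 133.81710806862716 78.66279667449315
```

```bash
python3 -m inch '[{"delta_pos":[0.05,0.005,-0.01],"spin":1.8,"jaw":1},{"delta_pos":[0.047,0.005,-0.01],"spin":0,"jaw":1},{"delta_pos":[0,0,0],"spin":0,"jaw":1}]'
python3 - <<'E'
from cloud import *
np.set_printoptions(precision=2,suppress=True)
c='wrist'; ci=camera_info(c); im,d=snapshot(c); cv2.imwrite('pics/w3.png',im); np.save('w3.npy',d)
o,_=ray(c,(320,200),ci); print('cam',o, observe()['tcp_pos'],observe()['tool_rot'])
W=cloud(c,d,ci); z=W[...,2]
m=(d>0)&(abs(W[...,0]-480)<65)&(abs(W[...,1]-330)<65)&(z>150)&(z<195)
p=W[m]; c0=p.mean(0); V=np.linalg.svd(p-c0,full_matrices=False)[2][0]; s=(p-c0)@V; mid=(s.max()+s.min())/2
print(m.sum(),c0+V*mid,V,np.degrees(np.arctan2(V[1],V[0])),np.ptp(s),np.percentile(p,[1,99],axis=0))
# section profile across bar
n=np.array([-V[1],V[0],0]); n/=np.linalg.norm(n); 
if n[0]<0:n=-n
u=(p-c0)@n
for b in np.arange(-18,24,3):
    k=(abs(u-b)<1.5)
    if k.sum()>5: print(b,k.sum(),np.median(p[k,2]))
print('n',n)
for q in ('key_bar','key_holder'):
    for r in pinpoint(c,q)[:1]: print(q,r,at_z(c,r['position'],162 if q=='key_bar' else 0,ci))
E
```

```text
time: 8.1
tcp_pos: [508.5, 300.8, 272.5]
tool_rot: [3.14, 0.001, 2.331]
contact_force: [0.2, -0.5, -0.2]
gripper_width: 0.998
cam [450.72 361.05 416.42] [509.48 299.56 271.86] [3.14 0.   2.33]
2923 [479.88 327.42 169.36] [ 0.68 -0.73 -0.  ] -47.12233828370277 79.51049561577321 [[448.98 296.25 152.69]
 [509.14 359.41 174.62]]
-12 31 166.91315888981225
-9 377 168.61429905498667
-6 418 170.34985567652052
-3 421 172.06966239286052
0 444 173.43048110648016
3 420 172.68060439452682
6 387 167.63884963458878
9 352 162.31331906259055
12 48 155.00201141119786
15 25 151.28174635724983
n [0.73 0.68 0.  ]
key_bar {'position': [313.8, 151.3], 'p': 0.87} [478.66 326.49 162.  ]
```

View pics/w3.png

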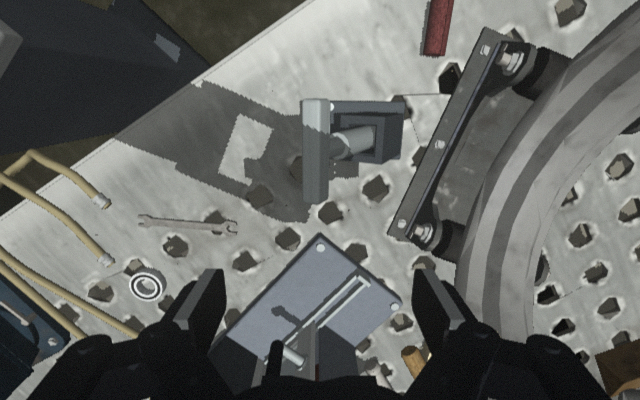

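```bash
python3 -c "
from h import *
print(rel([481.9,329.3,140]))"
```

```text
[0.04201359 0.00050014 0.13107699]
```

```bash
python3 -m inch '[{"delta_pos":[0.03,0.0005,0.03],"spin":0.7,"jaw":1},{"delta_pos":[0.012,0,0.04],"spin":0,"jaw":1},{"delta_pos":[0,0,0.04],"spin":0,"jaw":1},{"delta_pos":[0,0,0.021],"spin":0,"jaw":1},{"delta_pos":[0,0,0],"spin":0,"jaw":1}]'
python3 -m inch '[{"delta_pos":[0,0,0],"spin":0,"jaw":0.6},{"delta_pos":[0,0,0],"spin":0,"jaw":0.45},{"delta_pos":[0,0,0],"spin":0,"jaw":0},{"delta_pos":[0,0,0],"spin":0,"jaw":0},{"delta_pos":[0,0,0],"spin":0,"jaw":0}]'
python3 -m inch '[{"delta_pos":[0,0,0],"spin":0,"jaw":0},{"delta_pos":[0,0,0],"spin":0,"jaw":0}]'
python3 -c "
from h import *
print(rel([481.9,329.3,140]),observe()['ft_torque'])"
```

```text
time: 8.88
tcp_pos: [481.8, 329.0, 138.7]
tool_rot: [-3.138, -0.001, 2.313]
contact_force: [0.0, -0.0, 0.7]
gripper_width: 1.001
time: 9.5
tcp_pos: [485.0, 332.3, 144.8]
tool_rot: [3.128, 0.003, 2.314]
contact_force: [0.8, 2.1, 18.2]
gripper_width: 0.283
time: 9.75
tcp_pos: [485.0, 332.3, 144.8]
tool_rot: [3.128, 0.003, 2.314]
contact_force: [0.6, 2.3, 17.3]
gripper_width: 0.285
[-0.00011575 -0.00436367  0.0047276 ] [ 1.5524924  -1.34638301  0.09703091]
```

```bash
python3 -m inch '[{"delta_pos":[0,0,-0.005],"spin":0,"jaw":0},{"delta_pos":[0,-0.0047,-0.0088],"spin":0,"jaw":0},{"delta_pos":[0,-0.0047,-0.0088],"spin":0,"jaw":0},{"delta_pos":[0,-0.0047,-0.0088],"spin":0,"jaw":0}]'

```

```text
time: 10.25
tcp_pos: [474.7, 323.2, 173.8]
tool_rot: [3.129, 0.002, 2.314]
contact_force: [9.8, 8.1, -2.5]
gripper_width: 0.278
```

```bash
python3 -m inch '[{"delta_pos":[0,-0.0047,-0.0088],"spin":0,"jaw":0},{"delta_pos":[0,-0.0047,-0.0088],"spin":0,"jaw":0},{"delta_pos":[0,-0.0047,-0.0088],"spin":0,"jaw":0}]'
python3 -m inch '[{"delta_pos":[0,-0.0047,-0.0088],"spin":0,"jaw":0},{"delta_pos":[0,0,0],"spin":0,"jaw":0}]'

```

```text
time: 10.62
tcp_pos: [464.2, 313.6, 200.2]
tool_rot: [3.129, 0.002, 2.314]
contact_force: [10.6, 8.8, -2.1]
gripper_width: 0.277
time: 10.88
tcp_pos: [457.3, 308.0, 207.2]
tool_rot: [3.142, 0.0, 2.314]
contact_force: [-0.1, 0.5, -2.6]
gripper_width: 0.176
```

```bash
python3 -m inch '[{"delta_pos":[0,-0.003,-0.03],"spin":0,"jaw":0},{"delta_pos":[0,-0.005,-0.05],"spin":0,"jaw":0},{"delta_pos":[0,0,-0.05],"spin":0,"jaw":0},{"delta_pos":[0,0,-0.05],"spin":0,"jaw":0},{"delta_pos":[0,0,0],"spin":0,"jaw":0}]'
python3 - <<'E'
from cloud import *
np.set_printoptions(precision=2,suppress=True)
print(observe()['tcp_pos'],observe()['joint_pos'])
c='scene'; im,d=snapshot(c); cv2.imwrite('pics/s4.png',im); np.save('s4.npy',d)
W=cloud(c,d); T=observe()['tcp_pos']
for q in ('key_bar','key_mouth'):
    for r in pinpoint(c,q)[:1]:
        u,v=r['position']; print(q,r,at_depth(c,(u,v),d[int(v),int(u)]))
p=proj(c,T); print(p); x0,y0=int(p[0])-80,int(p[1])-60
a=cv2.resize(im[max(y0,0):y0+160,x0:x0+160],None,fx=2.4,fy=2.4)
ci=camera_info('wrist'); w,dw=snapshot('wrist'); cv2.imwrite('pics/w4.png',w); np.save('w4.npy',dw)
b=cv2.resize(w,None,fx=.62,fy=.62)
o=np.zeros((max(a.shape[0],b.shape[0]),a.shape[1]+b.shape[1],3),np.uint8); o[:a.shape[0],:a.shape[1]]=a; o[:b.shape[0],a.shape[1]:]=b; cv2.imwrite('pics/v4.png',o)
E
```

```text
time: 11.5
tcp_pos: [452.2, 303.0, 389.7]
tool_rot: [3.136, 0.002, 2.314]
contact_force: [0.2, 0.0, -3.3]
gripper_width: 0.176
[452.15 302.96 389.71] [ 0.37  0.31  0.96 -0.    1.87 -0.37]
key_bar {'position': [243.7, 90.7], 'p': 0.92} [441.46 288.17 402.68]
key_mouth {'position': [250.4, 160.2], 'p': 0.63} [442.96 294.92 249.75]
[244.08  95.46]
```

View pics/v4.png

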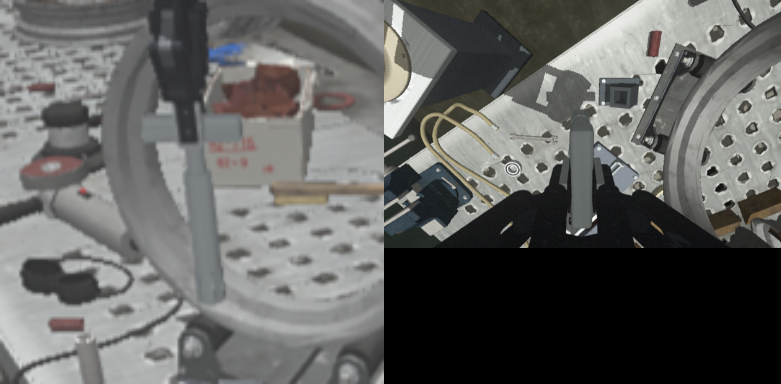

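```bash
python3 -m inch '[{"delta_pos":[0,0,0],"spin":10,"jaw":0},{"delta_pos":[0,0,0],"spin":10,"jaw":0},{"delta_pos":[0,0,0],"spin":10,"jaw":0},{"delta_pos":[0,0,0],"spin":10,"jaw":0},{"delta_pos":[0,0,0],"spin":0,"jaw":0}]'
python3 - <<'E'
from cloud import *
np.set_printoptions(precision=3,suppress=True)
print(Rt()); print(rel([610,-80,390]))
# shank axis from s4 (before the spin)
T=np.array([452.2,303,389.7]); d=np.load('s4.npy'); W=cloud('scene',d)
o,_=ray('scene',(320,200))
for z0 in range(240,390,15):
    m=(d>0)&(np.hypot(W[...,0]-T[0],W[...,1]-T[1])<45)&(abs(W[...,2]-z0)<7.5)
    if m.sum()>3:
        p=np.median(W[m],0); h=(p-o)[:2]; h/=np.linalg.norm(h); r=(12 if z0<365 else 8)*.8
        print(z0,m.sum(),p[:2]+h*r-T[:2])
E
```

```text
time: 12.32
tcp_pos: [451.6, 302.6, 385.5]
tool_rot: [-3.139, 0.001, 1.617]
contact_force: [0.2, -0.7, -3.0]
gripper_width: 0.17
[[-0.047  0.999 -0.003]
 [ 0.999  0.047 -0.001]
 [-0.001 -0.003 -1.   ]]
[-0.39   0.14  -0.005]
240 5 [-2.436 -0.561]
255 75 [-1.669 -2.205]
270 81 [-1.628 -2.459]
285 74 [-1.851 -1.553]
300 79 [-0.897 -1.498]
315 80 [-1.472 -0.902]
330 81 [-0.34  -1.689]
345 85 [-1.173 -1.077]
360 94 [-0.107 -0.559]
375 60 [-0.745 -1.278]
```

```bash
python3 -m inch '[{"delta_pos":[-0.049,0.0175,0],"spin":0,"jaw":0},{"delta_pos":[-0.049,0.0175,0],"spin":0,"jaw":0},{"delta_pos":[-0.049,0.0175,0],"spin":0,"jaw":0},{"delta_pos":[-0.049,0.0175,0],"spin":0,"jaw":0}]'
python3 -m inch '[{"delta_pos":[-0.049,0.0175,0],"spin":0,"jaw":0},{"delta_pos":[-0.049,0.0175,0],"spin":0,"jaw":0},{"delta_pos":[-0.049,0.0175,0],"spin":0,"jaw":0},{"delta_pos":[-0.047,0.0175,0],"spin":0,"jaw":0},{"delta_pos":[0,0,0],"spin":0,"jaw":0}]'
python3 - <<'E'
from cloud import *
np.set_printoptions(precision=3,suppress=True)
s=observe(); print(s['time'],s['tcp_pos'],s['tool_rot'])
c='wrist'; ci=camera_info(c); im,d=snapshot(c); cv2.imwrite('pics/w5.png',im); np.save('w5.npy',d)
print(ray(c,(320,200),ci)[0])
W=cloud(c,d,ci); z=W[...,2]
m=(d>0)&(abs(W[...,0]-615)<45)&(abs(W[...,1]+8)<45)&(abs(z-130)<4)
if m.sum()>20:
    r=cv2.minAreaRect(W[m][:,:2].astype(np.float32)); print('post',m.sum(),r,np.median(z[m]))
m=(d>0)&(abs(W[...,0]-640)<90)&(W[...,1]>20)&(W[...,1]<260)&(z>20-12)&(z<35)
for q,zz in (('shaft_mouth',130),('guard_handle',140),('key_bar',None),('key_mouth',None)):
    for r in pinpoint(c,q)[:1]:
        print(q,r,at_z(c,r['position'],zz,ci) if zz else '')
c='top'; ci=camera_info(c); im2,d=snapshot(c); cv2.imwrite('pics/t5.png',im2);
for r in pinpoint(c,'shaft_mouth')[:1]: print(r,at_z(c,r['position'],130))
E
```

```text
time: 12.82
tcp_pos: [530.8, 108.5, 386.1]
tool_rot: [-3.14, -0.0, 1.62]
contact_force: [1.1, 0.5, -2.5]
gripper_width: 0.169
time: 13.45
tcp_pos: [609.9, -84.0, 384.2]
tool_rot: [-3.138, -0.001, 1.616]
contact_force: [-0.3, 0.7, -2.5]
gripper_width: 0.175
13.45 [609.94  -83.973 384.212] [-3.138 -0.001  1.616]
[606.731  -0.826 528.21 ]
post 2287 ((623.1921997070312, -6.997653961181641), (74.23018646240234, 59.30925750732422), 2.552424192428589) 131.03682292983456
shaft_mouth {'position': [327.8, 101.9], 'p': 0.73} [616.336 -11.931 130.   ]
key_bar {'position': [318.4, 287.2], 'p': 0.63} 
key_mouth {'position': [317.0, 187.7], 'p': 0.89} 
{'position': [433.0, 155.8], 'p': 0.96} [612.096 -11.724 130.   ]
```

View pics/w5.png

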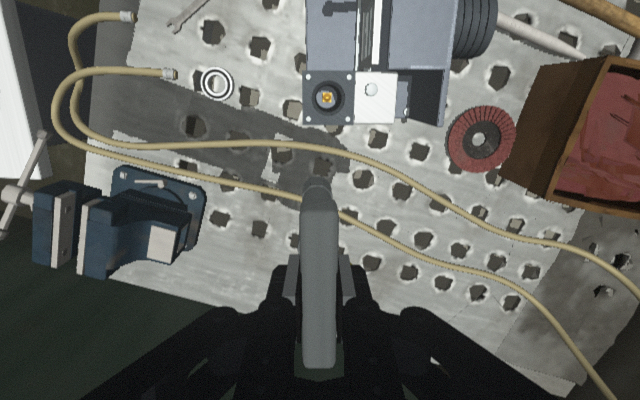

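```bash
python3 - <<'E'
from cloud import *
np.set_printoptions(precision=2,suppress=True)
s=observe(); R=Rt(s); c='wrist'; ci=camera_info(c); im=cv2.imread('pics/w5.png'); d=np.load('w5.npy')
g=cv2.cvtColor(im,cv2.COLOR_BGR2GRAY)
W=cloud(c,d,ci)
# bore: pixels near mouth deeper than top
m=((W[...,2]<122)&(np.hypot(W[...,0]-615,W[...,1]+9)<26)&(d>0)).astype(np.uint8)
ys,xs=np.nonzero(m); print('deep px',len(xs))
crop=g[60:140,290:370]; big=cv2.resize(crop,None,fx=6,fy=6,interpolation=cv2.INTER_CUBIC)
h=cv2.HoughCircles(cv2.medianBlur(big,5),cv2.HOUGH_GRADIENT,1,60,param1=80,param2=25,minRadius=50,maxRadius=150)
for cx,cy,r in h[0][:4]:
    uv=(290+(cx+.5)/6-.5,60+(cy+.5)/6-.5); p=at_z(c,uv,130,ci); print(uv,p,'r mm',r/6/ci['K'][0][0]*398)
# mouth / post by plane z~131 mask hole
pm=(np.abs(W[...,2]-131)<4)&(abs(W[...,0]-615)<36)&(abs(W[...,1]+9)<36)
ys,xs=np.nonzero(pm); print('post median-extents',np.percentile(W[pm][:,:2],[1,99],axis=0))
# key relative tcp, tool frame
L=(W-s['tcp_pos'])@R
k=(d>0)&(abs(L[...,1])<20)&(L[...,2]<0)&(L[...,2]>-60)&(abs(L[...,0])<60)
print('bar',k.sum(),np.percentile(L[k],[1,50,99],axis=0))
for z0 in range(20,150,20):
    k=(d>0)&(abs(L[...,1])<20)&(abs(L[...,2]-z0)<10)&(abs(L[...,0])<30)
    if k.sum()>4: print(z0,k.sum(),np.median(L[k],0),L[k][:,0].max())
E
python3 - <<'E'
import cv2
im=cv2.imread('pics/w5.png'); cv2.imwrite('pics/w5c.png',cv2.resize(im[55:145,285:425],None,fx=5,fy=5,interpolation=cv2.INTER_CUBIC))
E
```

```text
deep px 557
(np.float32(325.66666), np.float32(98.16667)) [613.58  -3.84 130.  ] r mm 11.761930461287438
post median-extents [[586.07 -32.79]
 [645.82  26.38]]
bar 11601 [[-36.79 -19.32 -59.21]
 [ 10.81   0.1  -24.02]
 [ 39.19  19.32  -8.07]]
20 43 [  0.24 -11.18  23.68] 4.671421649525658
40 9 [  1.46 -12.12  34.92] 3.8413093669808127
80 63 [10.81 -1.93 85.89] 11.72768686526419
100 195 [ 10.27  -1.34 100.1 ] 12.174215092902749
120 222 [ 10.55  -2.17 116.57] 12.437181877503706
140 84 [ 11.56  -2.33 134.72] 12.453660416264492
```

View pics/w5c.png

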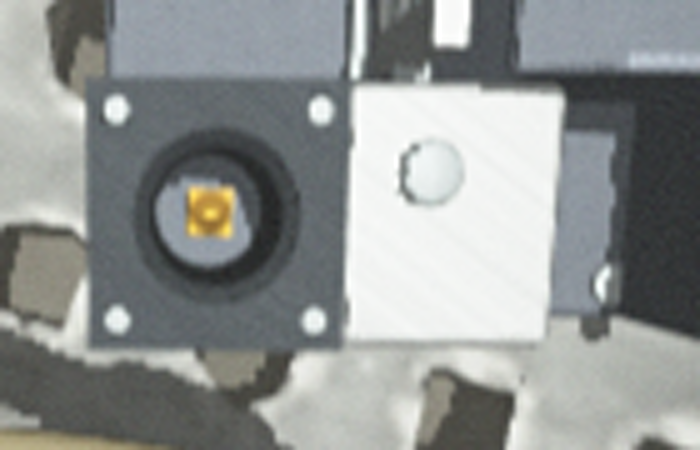

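```bash
python3 - <<'E'
from cloud import *
np.set_printoptions(precision=2,suppress=True)
c='wrist'; s0=observe(); ci=camera_info(c); im,d=snapshot(c); s=observe(); print(s0['tcp_pos'],s['tcp_pos'])
cv2.imwrite('pics/w6.png',im); g=cv2.cvtColor(im,cv2.COLOR_BGR2GRAY); np.save('w6.npy',d)
pc=proj(c,[615,-9,130],ci); x0,y0=int(pc[0])-40,int(pc[1])-40; x0=max(x0,0);y0=max(y0,0)
big=cv2.resize(g[y0:y0+80,x0:x0+80],None,fx=6,fy=6,interpolation=cv2.INTER_CUBIC)
for rr in ((90,115),(68,90)):
    h=cv2.HoughCircles(cv2.medianBlur(big,5),cv2.HOUGH_GRADIENT,1,40,param1=60,param2=15,minRadius=rr[0],maxRadius=rr[1])
    if h is None: continue
    for cx,cy,r in h[0][:2]:
        uv=(x0+(cx+.5)/6-.5,y0+(cy+.5)/6-.5); print(np.array(uv),at_z(c,uv,130,ci),r)
W=cloud(c,d,ci)
pm=(np.abs(W[...,2]-131)<4)&(abs(W[...,0]-615)<36)&(abs(W[...,1]+9)<36)
print('extents',np.percentile(W[pm][:,:2],[1,99],axis=0),np.percentile(W[pm][:,:2],[1,99],axis=0).mean(0))
for r in pinpoint(c,'shaft_mouth')[:1]: print(r,at_z(c,r['position'],130,ci))
for r in pinpoint(c,'stem_top')[:1]: print(r,at_z(c,r['position'],56,ci))
E
```

```text
[608.85 -79.58 387.33] [608.89 -79.71 387.3 ]
[327.17  98.83] [615.37  -4.5  130.  ] 73.0
extents [[586.03 -36.61]
 [645.74  22.31]] [615.89  -7.15]
{'position': [330.9, 103.7], 'p': 0.88} [620.03  -9.71 130.  ]
{'position': [324.4, 99.7], 'p': 0.9} [613.55  -7.32  56.  ]
```

```bash
python3 -c "
from h import *
print(rel([616,-8,300]))"
python3 -m inch '[{"delta_pos":[0.04,0.005,0],"spin":0,"jaw":0},{"delta_pos":[0.031,0.004,0],"spin":0,"jaw":0},{"delta_pos":[0,0,0.04],"spin":0,"jaw":0},{"delta_pos":[0,0,0.035],"spin":0,"jaw":0},{"delta_pos":[0,0,0],"spin":0,"jaw":0}]'
python3 - <<'E'
from cloud import *
np.set_printoptions(precision=2,suppress=True)
s=observe(); print(rel([616,-8,300]),s['tcp_pos'])
o=[]
for c in ('scene','top'):
    im,d=snapshot(c); cv2.imwrite(f'pics/{c}7.png',im)
    for q in ('key_mouth','key_bar','shaft_mouth'):
        for r in pinpoint(c,q)[:1]:
            u,v=r['position']; print(c,q,round(r['p'],2),np.array([u,v]),at_depth(c,(u,v),d[int(v),int(u)]))
    print(proj(c,[615,-8,130]))
    if c=='scene':
        W=cloud(c,d); oo=ray(c,(0,0))[0]
        for z0 in range(160,300,15):
            m=(d>0)&(np.hypot(W[...,0]-616,W[...,1]+8)<35)&(abs(W[...,2]-z0)<7.5)
            if m.sum()>3:
                p=np.median(W[m],0); h=(p-oo)[:2]; h/=np.linalg.norm(h); print(z0,m.sum(),p[:2]+h*(12 if z0<273 else 8)*.8)
        cv2.imwrite('pics/v7.png',cv2.resize(im[110:290,330:490],None,fx=3.3,fy=3.3,interpolation=cv2.INTER_CUBIC))
E
```

```text
[0.07165208 0.01031284 0.08716622]
time: 14.58
tcp_pos: [614.1, -8.9, 309.8]
tool_rot: [-3.136, -0.001, 1.616]
contact_force: [-0.3, -1.3, -1.3]
gripper_width: 0.17
[0.   0.   0.01] [614.06  -8.87 309.8 ]
scene key_mouth 0.8 [414.1 216.3] [603.38 -18.31 168.69]
scene key_bar 0.86 [420.7 143.9] [595.41 -17.2  333.91]
scene shaft_mouth 0.89 [412.5 227. ] [631.17  -2.28 117.92]
[411.1  226.92]
175 77 [610.85 -10.01]
190 80 [610.65  -9.86]
205 79 [611.98  -9.69]
220 79 [611.7   -9.04]
235 80 [612.42 -10.3 ]
250 83 [612.68  -9.51]
265 85 [612.82  -9.12]
280 107 [611.57 -11.2 ]
295 59 [613.62  -9.52]
top key_mouth 0.72 [435.1 149.4] [609.03   0.27 201.19]
top key_bar 0.51 [410.9 238.6] [450.15  14.69  13.69]
top shaft_mouth 0.96 [430.2 154.7] [625.52 -17.83  77.1 ]
[431.08 154.36]
```

View pics/v7.png

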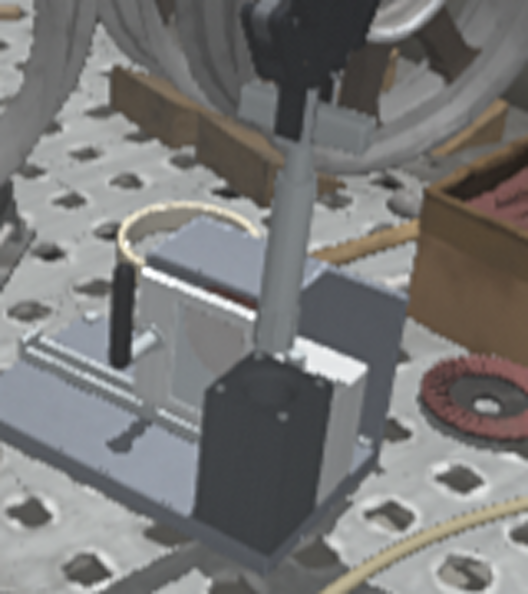

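```bash
python3 -m inch '[{"delta_pos":[0.001,0.003,0.01],"spin":0,"jaw":0},{"delta_pos":[0,0,0.015],"spin":0,"jaw":0},{"delta_pos":[0,0,0.008],"spin":0,"jaw":0},{"delta_pos":[0,0,0],"spin":0,"jaw":0}]'
python3 -m inch '[{"delta_pos":[0,0,0.005],"spin":0,"jaw":0},{"delta_pos":[0,0,0.005],"spin":0,"jaw":0},{"delta_pos":[0,0,0],"spin":0,"jaw":0}]'
```

```text
time: 15.48
tcp_pos: [617.7, -8.1, 278.2]
tool_rot: [-3.14, -0.0, 1.616]
contact_force: [0.4, 1.3, -4.0]
gripper_width: 0.172
time: 15.85
tcp_pos: [617.7, -8.1, 268.5]
tool_rot: [-3.141, -0.0, 1.616]
contact_force: [0.1, -0.3, -3.6]
gripper_width: 0.176
```

```bash
python3 -m inch '[{"delta_pos":[0,0,0.005],"spin":0,"jaw":0},{"delta_pos":[0,0,0.005],"spin":0,"jaw":0},{"delta_pos":[0,0,0],"spin":0,"jaw":0}]'
python3 -m inch '[{"delta_pos":[0,0,0.006],"spin":0,"jaw":0},{"delta_pos":[0,0,0.006],"spin":0,"jaw":0},{"delta_pos":[0,0,0],"spin":0,"jaw":0}]'
```

```text
time: 16.23
tcp_pos: [617.7, -8.1, 258.3]
tool_rot: [-3.141, -0.0, 1.616]
contact_force: [0.4, -0.1, -2.6]
gripper_width: 0.177
time: 16.6
tcp_pos: [617.6, -8.1, 246.2]
tool_rot: [-3.14, -0.0, 1.616]
contact_force: [-1.0, 0.5, -3.2]
gripper_width: 0.175
```

```bash
python3 -m inch '[{"delta_pos":[0,0,0.01],"spin":0,"jaw":0},{"delta_pos":[0,0,0.01],"spin":0,"jaw":0},{"delta_pos":[0,0,0.01],"spin":0,"jaw":0},{"delta_pos":[0,0,0],"spin":0,"jaw":0}]'
python3 -m inch '[{"delta_pos":[0,0,0.008],"spin":0,"jaw":0},{"delta_pos":[0,0,0.007],"spin":0,"jaw":0},{"delta_pos":[0,0,0],"spin":0,"jaw":0}]'
```

```text
time: 17.1
tcp_pos: [617.5, -8.1, 215.8]
tool_rot: [-3.14, -0.001, 1.616]
contact_force: [-0.4, 0.3, -2.6]
gripper_width: 0.172
time: 17.48
tcp_pos: [617.6, -8.1, 201.3]
tool_rot: [-3.14, -0.0, 1.616]
contact_force: [0.4, 0.0, -3.2]
gripper_width: 0.177
```

Next the stem tip, slowly.

```bash
python3 -m inch '[{"delta_pos":[0,0,0.005],"spin":0,"jaw":0},{"delta_pos":[0,0,0.004],"spin":0,"jaw":0},{"delta_pos":[0,0,0],"spin":0,"jaw":0}]'
python3 -m inch '[{"delta_pos":[0,0,0.004],"spin":0,"jaw":0},{"delta_pos":[0,0,0.003],"spin":0,"jaw":0},{"delta_pos":[0,0,0],"spin":0,"jaw":0}]'
```

```text
time: 17.85
tcp_pos: [617.7, -8.1, 192.6]
tool_rot: [-3.141, -0.0, 1.616]
contact_force: [-0.2, -0.7, -1.9]
gripper_width: 0.176
time: 18.23
tcp_pos: [617.7, -8.1, 185.6]
tool_rot: [-3.141, -0.0, 1.616]
contact_force: [-0.7, -0.8, -2.7]
gripper_width: 0.174
```

```bash
python3 -m inch '[{"delta_pos":[0,0,0.004],"spin":0,"jaw":0},{"delta_pos":[0,0,0.004],"spin":0,"jaw":0},{"delta_pos":[0,0,0],"spin":0,"jaw":0}]'
python3 -m inch '[{"delta_pos":[0,0,0.003],"spin":0,"jaw":0},{"delta_pos":[0,0,0.003],"spin":0,"jaw":0},{"delta_pos":[0,0,0],"spin":0,"jaw":0}]'
```

```text
time: 18.6
tcp_pos: [617.7, -8.1, 177.5]
tool_rot: [-3.141, -0.0, 1.616]
contact_force: [0.5, -0.2, -3.4]
gripper_width: 0.172
time: 18.98
tcp_pos: [617.7, -8.1, 171.6]
tool_rot: [-3.141, -0.0, 1.616]
contact_force: [0.1, -0.8, -2.4]
gripper_width: 0.169
```

```bash
python3 -m inch '[{"delta_pos":[0,0,0.002],"spin":0,"jaw":0},{"delta_pos":[0,0,0.002],"spin":0,"jaw":0},{"delta_pos":[0,0,0],"spin":0,"jaw":0}]'
python3 - <<'E'
from cloud import *
np.set_printoptions(precision=1,suppress=True)
c='scene'; im,d=snapshot(c); W=cloud(c,d); s=observe(); print(s['tcp_pos'],s['contact_force'])
m=(d>0)&(np.hypot(W[...,0]-612,W[...,1]+12)<48)&(W[...,2]>140)&(W[...,2]<240)
# bar: hi brightness points
g=im.mean(-1); k=m&(g>90); print(k.sum(),np.percentile(W[k],[2,50,98],axis=0))
cv2.imwrite('pics/v8.png',cv2.resize(im[130:270,340:480],None,fx=4,fy=4,interpolation=cv2.INTER_CUBIC))
for r in pinpoint(c,'key_bar')[:1]:
    u,v=r['position']; print(r,at_depth(c,(u,v),d[int(v),int(u)]))
print('bar if seated',proj(c,[616,-8,183]),'+5',proj(c,[616,-8,188]))
E
```

```text
time: 19.35
tcp_pos: [618.4, -8.2, 169.9]
tool_rot: [3.138, 0.001, 1.616]
contact_force: [-1.7, -0.4, 7.9]
gripper_width: 0.176
[618.4  -8.2 170. ] [-1.5  0.2  8.5]
431 [[604.7 -48.3 142. ]
 [611.9 -18.4 183. ]
 [626.6  27.  203.5]]
{'position': [411.9, 205.3], 'p': 0.7} [599.1 -12.6 195.3]
bar if seated [414. 206.] +5 [414.3 204. ]
```

View pics/v8.png

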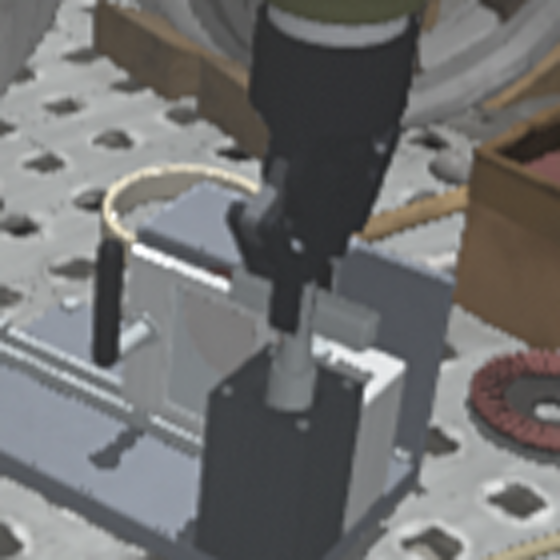

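```bash
python3 -m inch '[{"delta_pos":[0,0,-0.001],"spin":0,"jaw":0},{"delta_pos":[0,0,0],"spin":7,"jaw":0},{"delta_pos":[0,0,0],"spin":7,"jaw":0},{"delta_pos":[0,0,0],"spin":7,"jaw":0}]'
python3 -m inch '[{"delta_pos":[0,0,0],"spin":7,"jaw":0},{"delta_pos":[0,0,0],"spin":7,"jaw":0},{"delta_pos":[0,0,0],"spin":0,"jaw":0}]'
python3 -c "
from h import *
print(observe()['ft_torque'])"
```

```text
time: 19.95
tcp_pos: [618.2, -8.1, 170.1]
tool_rot: [3.14, -0.0, 1.246]
contact_force: [-1.5, 0.6, 6.0]
gripper_width: 0.166
time: 20.32
tcp_pos: [618.1, -8.2, 170.1]
tool_rot: [3.14, -0.001, 1.004]
contact_force: [-2.0, 0.4, 5.0]
gripper_width: 0.176
[0.03029213 0.45852242 0.08642679]
```

```bash
python3 -m inch '[{"delta_pos":[0,0,0],"spin":8,"jaw":0},{"delta_pos":[0,0,0],"spin":8,"jaw":0},{"delta_pos":[0,0,0],"spin":8,"jaw":0},{"delta_pos":[0,0,0],"spin":8,"jaw":0},{"delta_pos":[0,0,0],"spin":0,"jaw":0}]'
python3 -m inch '[{"delta_pos":[0,0,0],"spin":6,"jaw":0},{"delta_pos":[0,0,0],"spin":6,"jaw":0},{"delta_pos":[0,0,0],"spin":0,"jaw":0}]'
python3 -c "
from h import *
print(observe()['ft_torque'])"
```

```text
time: 20.95
tcp_pos: [617.9, -8.4, 170.1]
tool_rot: [3.14, -0.001, 0.445]
contact_force: [-2.1, -0.8, 6.0]
gripper_width: 0.17
time: 21.32
tcp_pos: [617.8, -8.4, 170.1]
tool_rot: [3.14, -0.001, 0.236]
contact_force: [-3.0, -0.7, 5.6]
gripper_width: 0.173
[-0.24565629  0.76440601  0.09655079]
```

```bash
for i in 1; do python3 -m inch '[{"delta_pos":[0,0,0],"spin":4,"jaw":0},{"delta_pos":[0,0,0],"spin":2,"jaw":0},{"delta_pos":[0,0,0],"spin":0,"jaw":0}]'; done
python3 -c "
from h import *
print(observe()['ft_torque'])"
python3 -m inch '[{"delta_pos":[0,0,0],"spin":3,"jaw":0},{"delta_pos":[0,0,0],"spin":3,"jaw":0},{"delta_pos":[0,0,0],"spin":0,"jaw":0}]'
python3 -c "
from h import *
print(observe()['ft_torque'])"
```

```text
time: 21.7
tcp_pos: [617.8, -8.4, 170.1]
tool_rot: [3.14, -0.001, 0.132]
contact_force: [-3.0, -1.4, 5.8]
gripper_width: 0.169
[-0.2770237   0.86349316  0.16947607]
time: 22.08
tcp_pos: [617.7, -8.5, 170.1]
tool_rot: [3.14, -0.001, 0.028]
contact_force: [-3.7, -1.1, 6.5]
gripper_width: 0.171
[-0.35054335  0.9455043   0.37770781]
```

```bash
python3 -m inch '[{"delta_pos":[0,0,-0.0005],"spin":-2,"jaw":0},{"delta_pos":[0,0,0],"spin":0,"jaw":0.3},{"delta_pos":[0,0,0],"spin":0,"jaw":0.6},{"delta_pos":[0,0,0],"spin":0,"jaw":0.6},{"delta_pos":[0,0,0],"spin":0,"jaw":0.6}]'
python3 -m inch '[{"delta_pos":[0,0,-0.02],"spin":0,"jaw":0.6},{"delta_pos":[0,0,-0.03],"spin":0,"jaw":0.6},{"delta_pos":[0,0,-0.05],"spin":0,"jaw":0.6},{"delta_pos":[0,0,-0.05],"spin":0,"jaw":0.6}]'
python3 -m inch '[{"delta_pos":[-0.05,0,0],"spin":0,"jaw":0.6},{"delta_pos":[-0.05,0,0],"spin":0,"jaw":0.6},{"delta_pos":[-0.05,0,0],"spin":0,"jaw":0.6},{"delta_pos":[-0.05,0,0],"spin":0,"jaw":0.6},{"delta_pos":[0,0,0],"spin":0,"jaw":0.6}]'
python3 - <<'E'
from cloud import *
np.set_printoptions(precision=1,suppress=True)
print(observe()['tcp_pos'],observe()['time'])
A=[]
for c in ('wrist','top','scene'):
    ci=camera_info(c); im,d=snapshot(c); cv2.imwrite(f'pics/{c}9.png',im); W=cloud(c,d,ci)
    m=(d>0)&(np.hypot(W[...,0]-616,W[...,1]+8)<50)&(W[...,2]>172)&(W[...,2]<215)
    if m.sum()>20:
        p=W[m]; print(c,'bar',m.sum(),p.mean(0),np.percentile(p[:,2],[50,95]),cv2.minAreaRect(p[:,:2].astype(np.float32)))
    m=(d>0)&(abs(W[...,0]-612)<15)&(W[...,1]>95)&(W[...,1]<190)&(W[...,2]>155)&(W[...,2]<178)
    if m.sum(): print(c,'handle',W[m].mean(0))
    for r in pinpoint(c,'key_bar')[:1]: print(c,r,at_z(c,r['position'],183,ci))
    pc=proj(c,[616,40,130],ci).astype(int); w=90 if c!='wrist' else 180
    x0=np.clip(pc[0]-w,0,640-2*w); y0=np.clip(pc[1]-w*2//3,0,400-w*4//3)
    A.append(cv2.resize(im[y0:y0+w*4//3,x0:x0+2*w],(400,266)))
cv2.imwrite('pics/v9.png',np.vstack([np.hstack(A[:2]),np.hstack([A[2],A[2]*0])]))
E
```

```text
time: 22.7
tcp_pos: [617.9, -8.1, 169.3]
tool_rot: [-3.142, -0.0, 0.062]
contact_force: [-0.3, 0.4, -0.1]
gripper_width: 0.606
time: 23.2
tcp_pos: [617.6, -8.1, 320.9]
tool_rot: [-3.141, 0.0, 0.062]
contact_force: [0.7, 0.1, 0.2]
gripper_width: 0.601
time: 23.82
tcp_pos: [415.9, -20.3, 320.2]
tool_rot: [3.141, -0.001, 0.062]
contact_force: [0.2, -0.3, 0.4]
gripper_width: 0.598
[415.9 -20.3 320.2] 23.825
top bar 454 [613.5  -7.3 190.7] [192.2 194.8] ((614.707275390625, -8.83203411102295), (79.49127960205078, 16.738996505737305), 4.394982814788818)
top handle [613.1 113.2 168.3]
top {'position': [437.2, 146.7], 'p': 0.9} [618.3  -7.9 183. ]
scene bar 317 [609.4 -11.6 188.3] [191.2 194.3] ((617.0040283203125, -8.425117492675781), (82.53359985351562, 16.45685577392578), 4.1435866355896)
scene handle [613.2 110.9 164.8]
scene {'position': [414.4, 206.8], 'p': 0.95} [614.1 -10.2 183. ]
```

View pics/v9.png

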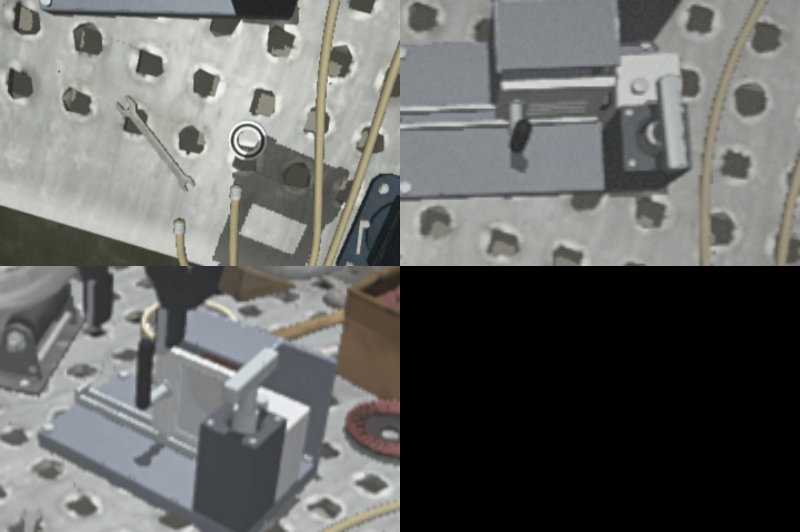

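```bash
python3 -c "
from rig import job_done; print(job_done())"
```

```text
the job is handed in; nothing more can be done
None
```

The guard is shut, the T-key stands on the stem with the bolt turned, and the job is handed in. I could not read the guard, latch or stem joints directly, so the checks below are from pictures and forces. The clock stood at about 24 s of the 58 s allowed.

**What I did**
- I pushed the guard shut to its stop, which pressed back with about 35 N.
- I drew the key from the holder; it swung upright between the jaws as it came free.
- I lowered it down the shaft until it rested on the stem, with about 8 N of contact. I then turned it clockwise until the moment rose from about 0.1 to 0.38 N m, let go and moved the arm clear.

**Last checks**
- **Guard:** the handle stayed at its shut position (y about 112 mm), and nothing showed it springing back.
- **Key:** the crossbar's top is at 192–195 mm, so it is fully seated. Its centre is within about 2 mm of my estimate of the shaft axis.
- **Robot and loose parts:** the force was zero after release. The bearing and spanner look untouched in the last wrist picture, though I did not measure them.

**One disagreement:** the crossbar turned about 1.54 rad. Stop plus play should allow only about 1.39 rad. I put the extra down to give at the stop and measuring error, and the stem should still be well past 0.9 rad.

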